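# Set the knife gap of a slab coater with a gauge blade

## Robot

A 7-joint arm with a two-finger parallel gripper is mounted at the origin on a cart in front of the work surface, level with it; the furniture and walls round the work are solid. World frame = base frame: x ahead of the robot, y to its left, z up, the work surface at z = 0. Lengths are in mm, angles in rad, forces in N, time in s.
With the tool pointing down it reaches from about 400 to 875 mm from the base axis. Payload 4.4 kg.
Tool frame: the origin (TCP) lies at the very end of the fingers, on their centre line; the grasp point (between the pads) lies 19 mm behind it; z points along the fingers, y is the line along which they close (so a half turn about z gives the same grasp; the last joint's range is limited). The gripper opens to 85 mm and grips with 20 to 120 N. Pads are 22 mm wide; open, the fingers measure 114 mm over their backs; the gripper's body (76 mm by 85 mm) begins 54 mm behind the grasp point. The pads swing forward as they close: fully open they stand 13 mm farther back than shut.
Start: joints at [1.161, 0.628, 0.038, 1.517, -0.027, 0.996, -0.02], TCP at [219.122, -611.967, 231.313] pointing down, gripper open.
Joint ranges: [-3.06, 3.06], [-0.37, 2.12], [-1.25, 1.32], [0.18, 2.47], [-1.1, 4.24], [0.23, 1.98], [-2.94, 2.94]. Speed limits (rad/s): [2.57, 2.57, 3.14, 3.14, 3.14, 3.14, 3.14].

## Interface

Orientations are given as [roll, pitch, yaw] about the fixed x, y, z axes, in that order (R = Rz(yaw) Ry(pitch) Rx(roll)).
In Python, from cell import sensors, get_image, camera_params, order gives the robot as it stands.
- The arm moves only by the shell command python3 -m inch 'ROWS' [OPENING]. ROWS is JSON, a list that holds one entry, the list of rows, each a list of 4 numbers: the shift along the tool's x, y, z in cm, then the turn about the tool's z in degrees. A call has 1 to 8 rows; each row is the pose to reach, as a shift and turn from the pose commanded when the call began, along the tool's axes at that moment; what a row does not reach only later rows make up. A row lasts 1/12 s, in which the tool goes at most 41.7 mm and 7.16 degrees, less where a joint would pass 70% of its speed; a pose out of reach is approached as far as the arm can. A call with a gripper value outside its range is refused whole. OPENING is the finger opening in cm, from 0 to 8.54, set as the call begins (- or left out, the last holds). The fingers move at their own pace and stop on an object; the grip force is fixed at half the most. Time passes only in rows, so rows that repeat a pose let the fingers close. It gives the time, the measured TCP pose, the force, the opening and the grip force at its end, in the units of the state.
- sensors.read_state(): the state, without advancing time (a new reading comes with each control period).
- get_image(name): name is "side" or "top" or "wrist"; returns the picture (400x640x3 uint8, blue, green, red); there is no depth.
- camera_params(name): a dict with "mtx" (3x3 intrinsics, pixels), "rvec" (rotation vector, rad) and "tvec" (3), from world to camera coordinates, as OpenCV has them. Camera axes: x right, y down, z forward; pixel columns grow to the right and rows downward; lengths in mm; the calibration is good to about 2 mm. A picture is of the moment at which its call begins: read the wrist's pose just before it. camera_params takes no time and is no camera call; for the wrist camera it gives the pose at the moment of the call.
- order.finish_job(): hands the job in; it is judged then, once.
The state is a dict: "clock": time; "qpos": joint angles; "qd": joint speeds; "tau": joint torques, N m; "eef_pos": TCP position; "tool_rot": TCP orientation; "force": force on the tool from outside, world axes, zero at the start; "torque": the same for the moment, N m; "width": finger opening in mm; "gripper_force": force on a finger pad.
Only numpy, scipy, OpenCV 4.12 (cv2) and the standard library are available. Lean on these libraries where they do the work, as an engineer would, in place of code of your own. Each camera call takes 0.05 s, during which the arm holds its last target. There are 200 camera calls.

## Task

Set the knife gap on the small slab coater: lay the flat steel setting gauge on its bed, slide the blade between the rails and under the knife until it meets the end stop, then turn the thumbscrew on top of the bridge clockwise until the gauge just drags, so that it can still be drawn by its handle with a light pull of about 6 N, neither loose nor clamped tight. Leave the gauge lying nipped in the gap there, drawn back from the stop by no more than about a centimetre, and do not overtighten at any time or disturb the things standing around.

Things in the scene. Friction and masses are not known exactly. Their poses are not given: they have to be found in the camera images.
- coater: Slab coater, fixed: aluminium bed 200 x 100 mm, flat top 20 mm above the worktop. Origin at worktop height on its centre line; the bed spans x = -130 to +70 mm, y = +-50 mm. x points from the open front end (where the gauge is laid on and its handle stays) to the bridge and end stop; z up.
- bridge: Fixed bridge across the bed with all it carries (thumbscrew, knife). Origin at worktop height, 20 mm in +x from the coater's; same axes. Posts 18 mm deep in x, inner faces y = +-36 mm; cross beam 77 to 95 mm above the worktop. Below it hangs the knife: a steel bar 62 mm wide along y, lower edge 3 mm thick at x = 0.
- screw_top (a point): Centre of the top of the round knurled thumbscrew, 130 mm above the worktop; head 40 mm wide, 30 mm high, axis vertical, keeps its height. Clockwise from above lowers the knife; stops 4.5 rad apart, the far one overtightens. It stays where left. Turning takes about 0.13 N m, plus 0.003 N m per newton of nip. This point does not turn with it.
- gauge: Setting gauge, loose, 80 to 130 g: polished steel blade 115 x 20 x 4 mm (x = 25 to 140 mm) with a black plastic handle 50 x 14 mm (x, y) that rises from 4 to 26 mm on its 12 mm wide tang. Origin: on the underside, below the handle's centre; x along the blade, z up. Starts flat on the worktop, left of the coater. At the stop its origin is at x = -93 mm in the coater's frame.
- gauge_tip (a point): Middle of the blade's free end, 140 mm ahead of the gauge's origin, 2 mm above its underside.
- amber_vial: Bystander: small amber glass vial with white cap, 42 mm wide, 87 mm high; origin at the centre of its underside.
- tape: Bystander: roll of paper tape lying flat, 69 mm wide, 19 mm high; origin at the centre of its underside.
- small_beaker: Bystander: empty small glass beaker, 54 mm wide, 70 mm high; origin at the centre of its underside.
- mouth (a point): Front of the rails, on the bed top and centre line, x = -60 mm in the coater's frame. Two steel rails 6 mm high run from here to x = -2 mm; their inner faces are 26 mm apart from x = -42 mm on and flare outward to about 33 mm apart at the front.
- nip (a point): On the bed top right under the knife edge. The edge starts 7 to 13 mm above it (not measured) and sinks 3 mm per rad of screw turn, so it meets the blade after 1.0 to 3.0 rad. The knife is sprung: from there the nip grows by about 24 N per rad. Drawing the gauge by a gripped handle takes 0.3 to 0.45 N per newton of nip, so 6 N means about 16 N.
- stop (a point): Foot of the end stop's face, on the bed top and centre line, x = +47 mm in the coater's frame. The stop is a steel block 40 mm wide and 8 mm high; the blade's end butts against it.

How it is judged:
By the outcome, as a careful person would: the job done as asked, in the order asked, and still so for the second after the job is handed in, with the robot touching nothing.
It also fails if it takes over 72 s, if anything falls off the work surface, if the arm or the gripper's body presses on something with over 40 N, if the wrist force passes 120 N, or if a joint passes its speed limit or range.

## Working session

There is one attempt and no reset: what is moved stays moved. The work goes in short steps, Python scripts to look and compute and a shell command to move; the robot and the scene stay as the last step left them, time stands still between calls to the robot, and variables do not carry over. Pictures are saved under pics/ and viewed, at most 10 in all, crops included, and the job is handed in when it is done.

```bash
mkdir -p pics; ls; python3 - <<'E'
from cell import sensors,get_image,camera_params
import cv2
s=sensors.read_state(); print(s)
for n in("top","side"):
    im=get_image(n); cv2.imwrite(f"pics/{n}0.png",im); p=camera_params(n); print(n,p)
E
```

```text
pics
{'clock': 0.0, 'qpos': array([ 1.16118095,  0.62936867,  0.03841441,  1.51837235, -0.02698255,
        0.99630777, -0.01999347]), 'qd': array([-4.00188052e-04,  1.51896156e-03, -6.81717342e-05, -1.16319964e-03,
       -4.98194761e-04, -3.09009773e-04, -8.56970068e-04]), 'tau': array([ 3.80675292e-04, -5.63395035e+01,  1.22618169e+00, -1.93442702e+01,
        1.09597453e-02,  1.06152578e-02,  6.23443697e-06]), 'eef_pos': array([ 218.92671867, -611.34902276,  230.37260392]), 'tool_rot': array([-3.13965398e+00,  2.54109936e-05,  3.43853619e-01]), 'force': array([-0.27196016, -0.25654141,  0.04235765]), 'torque': array([ 0.00900365,  0.03329672, -0.00826519]), 'gripper_force': 0.0, 'width': 85.43966018083513}
top {'mtx': array([[379.61838638,   0.        , 320.68489443],
       [  0.        , 379.61838638, 203.54255634],
       [  0.        ,   0.        ,   1.        ]]), 'rvec': array([ 2.13170693, -2.11744128,  0.19980864]), 'tvec': array([329.39314426, 525.31330673, 840.42758419])}
side {'mtx': array([[362.86629264,   0.        , 317.13530466],
       [  0.        , 362.86629264, 197.61976982],
       [  0.        ,   0.        ,   1.        ]]), 'rvec': array([ 2.22383975, -0.18545539,  0.12289845]), 'tvec': array([-434.42845129,  311.32643344,  584.24176875])}
```

View pics/top0.png

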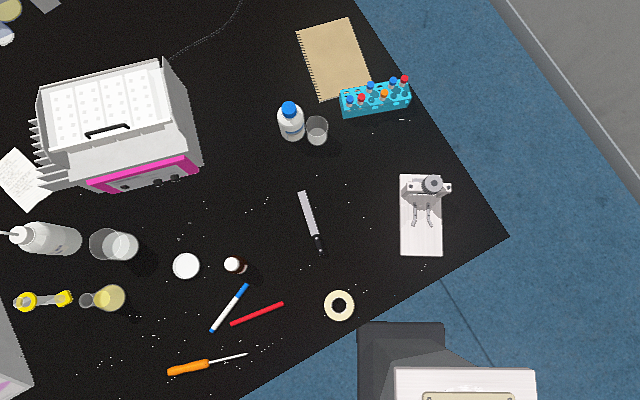

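View pics/side0.png

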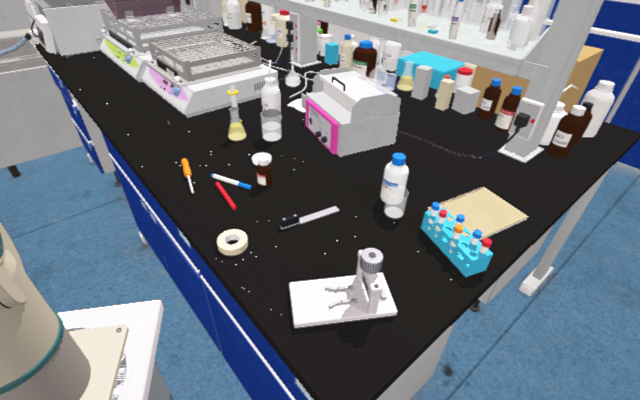

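The top view shows the gauge from blade tip (303,191) to handle end (322,255). The coater bed is at (400–443, 174–256) with the screw at (433,184), and the tape is at (339,305). The side view agrees. Next I'll zoom in on both for precise pixels.

```bash
cat > h.py <<'E'
import numpy as np,cv2
from cell import sensors,get_image,camera_params
def cam(n,p=None):
    p=p or camera_params(n);R=cv2.Rodrigues(p["rvec"])[0];return p["mtx"],R,np.array(p["tvec"]).ravel(),p
def ray(n,uv,z,p=None):
    K,R,t,_=cam(n,p);d=R.T@np.linalg.inv(K)@np.array([*uv,1.]);c=-R.T@t
    return c+d*(z-c[2])/d[2]
def proj(n,X,p=None):
    K,R,t,p=cam(n,p);return cv2.projectPoints(np.atleast_2d(np.array(X,float)),p["rvec"],p["tvec"],K,None)[0][:,0]
E
python3 - <<'E'
from h import *
a=cv2.imread("pics/top0.png");b=cv2.imread("pics/side0.png")
c1=cv2.resize(a[165:265,290:460],None,fx=4.7,fy=4.7,interpolation=cv2.INTER_CUBIC)[:470,:799]
cv2.imwrite("pics/c1.png",c1)
g=lambda u,v,z:print((u,v,z),ray("top",(u,v),z).round(1))
for q in[(303,191,4),(322,254,20),(400,174,20),(441,174,20),(443,256,20),(400,256,20),(433,184,130),(339,305,19),(235,264,87),(317,130,0)]:g(*q)
for q in[(372,255,130),(291,301,20),(297,325,20),(394,319,20)]:print(q,ray("side",q[:2],q[2]).round(1))
E
```

```text
(303, 191, 4) [562.8 376.9   4. ]
(322, 254, 20) [407.3 329.   20. ]
(400, 174, 20) [603.7 138.6  20. ]
(441, 174, 20) [604.4  37.8  20. ]
(443, 256, 20) [404.6  43.5  20. ]
(400, 256, 20) [403.9 145.   20. ]
(433, 184, 130) [552.1  92.2 130. ]
(339, 305, 19) [290.9 289.1  19. ]
(235, 264, 87) [380.9 518.3  87. ]
(317, 130, 0) [724.2 343.6   0. ]
(372, 255, 130) [555.9  89.4 130. ]
(291, 301, 20) [406.2  94.5  20. ]
(297, 325, 20) [410.7  40.5  20. ]
(394, 319, 20) [591.9  23.5  20. ]
```

View pics/c1.png

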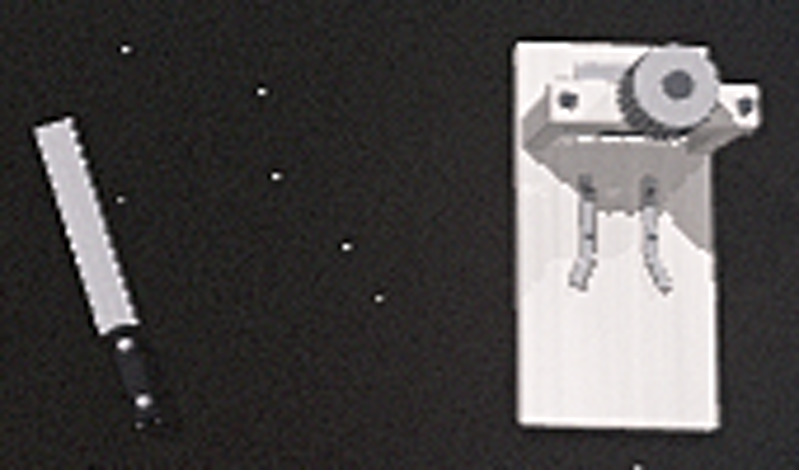

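The crop shows the blade tip at (54,124), the blade/handle junction at (118,328) and the handle end at about (150,425). The bed corners are (515,42), (519,425) and (719,429), the screw top is (676,84), and the rails open towards the robot.

```bash
cat >> h.py <<'E'
def go(xy,z,yaw):
    "target -> tool shift cm and turn deg from current commanded (measured) pose"
    s=sensors.read_state();e=s["eef_pos"];y=s["tool_rot"][2]
    d=np.array([xy[0]-e[0],xy[1]-e[1]])/10
    print("at",e.round(1),"yaw",round(np.degrees(y),2),"q",s["qpos"].round(2),"t",s["clock"])
    print("rows:",(d@[np.cos(y),np.sin(y)]).round(2),(d@[np.sin(y),-np.cos(y)]).round(2),round((e[2]-z)/10,2),"turn",round(np.degrees((y-yaw+np.pi)%(2*np.pi)-np.pi),1))
E
python3 - <<'E'
from h import *
c=lambda u,v,z:ray("top",((u+.5)/4.7-.5+290,(v+.5)/4.7-.5+165),z)[:2]
tip=c(54,124,4);jn=c(118,328,4);he=c(150,425,20)
d=tip-jn;print("gauge",tip,jn,he,np.hypot(*d),np.degrees(np.arctan2(d[1],d[0])))
d/=np.hypot(*d);print("origin",tip-140*d,jn-25*d)
TL,BL,BR=c(515,42,20),c(519,425,20),c(719,429,20)
d=TL-BL;w=BR-BL;print("bed",TL,BL,BR,np.hypot(*d),np.hypot(*w),np.degrees(np.arctan2(d[1],d[0])),np.degrees(np.arctan2(w[0],-w[1])))
d/=np.hypot(*d);print("coater origin",(BL+BR)/2+130*d,"screw",c(676,84,130),"mouth",(c(580,288,26)+c(665,290,26))/2)
go((430,335),80,np.radians(17))
E
```

```text
gauge [562.79048285 381.59434569] [455.28054691 346.85468386] [404.92243196 330.10879543] 112.9833192614122 17.90718965646779
origin [429.57266689 338.54770227] [431.4916512  339.16778325]
bed [604.79665507 140.56148185] [406.14954651 144.85676999] [404.82213253  44.48602412] 198.6935410167076 100.37952308332126 -1.2386968059699026 -0.7576987121384882
coater origin [535.45545998  91.86110209] screw [555.48643949  91.13446659] mouth [474.45740639  91.54101658]
at [ 218.9 -611.5  230.5] yaw 19.7 q [ 1.16  0.63  0.04  1.52 -0.03  1.   -0.02] t 0.1
rows: 51.77 -81.99 15.05 turn 2.7
```

```bash
R='[43,-38,0,0]'; python3 -m inch '[[[43,-38,0,0],[43,-38,0,0],[43,-38,0,0],[43,-38,0,0],[43,-38,0,0],[43,-38,0,0],[43,-38,0,0],[43,-38,0,0]]]' 6
python3 -c "
from h import *
go((470,0),200,np.radians(17.9));go((430.5,338.8),60,np.radians(17.9))"
```

```text
clock: 0.77
eef_pos: [380.2, -318.0, 231.2]
tool_rot: [-3.141, 0.0, 0.343]
force: [0.5, -0.5, 0.9]
width: 60.2
gripper_force: 0.0
at [ 380.2 -318.   231.2] yaw 19.68 q [ 0.62  0.41  0.02  1.94 -0.01  0.79 -0.58] t 0.7667
rows: 19.16 -26.92 3.12 turn 1.8
at [ 380.2 -318.   231.2] yaw 19.68 q [ 0.62  0.41  0.02  1.94 -0.01  0.79 -0.58] t 0.7667
rows: 26.85 -60.15 17.12 turn 1.8
```

```bash
python3 -m inch '[[[31,-30,0,1.8],[31,-30,0,1.8],[31,-30,0,1.8],[31,-30,0,1.8],[31,-30,0,1.8],[31,-30,0,1.8],[31,-30,0,1.8],[31,-30,0,1.8]]]' 6
python3 -c "
from h import *
go((430.5,338.8),120,np.radians(17.9))"
```

```text
clock: 1.43
eef_pos: [527.5, -19.0, 231.2]
tool_rot: [-3.142, 0.001, 0.312]
force: [1.0, -0.3, -0.1]
width: 60.2
gripper_force: 0.0
at [527.5 -19.  231.2] yaw 17.9 q [-0.01  0.45 -0.01  1.86  0.01  0.83 -1.28] t 1.4333
rows: 1.76 -37.03 11.12 turn 0.0
```

```bash
python3 -m inch '[[[1.8,-30,0,0],[1.8,-30,0,0],[1.8,-30,0,0],[1.8,-30,0,0],[1.8,-30,0,0],[1.8,-30,0,0],[1.8,-30,0,0],[1.8,-37,9,0]]]'
python3 -m inch '[[[0,-7,9,0],[0,-7,9,0],[0,-7,9,0],[0,-7,9,0],[0,-7,9,0],[0,-7,9,0]]]'
python3 - <<'E'
from h import *
go((430.5,338.8),6,np.radians(17.9))
p=camera_params("wrist");im=get_image("wrist");cv2.imwrite("pics/w1.png",im)
o=np.array([430.5,338.8,0]);a=np.radians(17.9);x=np.array([np.cos(a),np.sin(a),0])
print(proj("wrist",[o+140*x+[0,0,4],o+25*x+[0,0,26],o+[0,0,26],o-25*x+[0,0,26]],p).round(0))
import pickle;pickle.dump(p,open("w1.pkl","wb"))
E
```

```text
clock: 2.1
eef_pos: [447.8, 294.9, 204.1]
tool_rot: [-3.136, -0.011, 0.316]
force: [2.1, 1.0, 0.1]
width: 60.1
gripper_force: 0.0
clock: 2.6
eef_pos: [425.3, 353.4, 110.2]
tool_rot: [3.141, -0.0, 0.312]
force: [0.5, -0.8, -0.6]
width: 60.0
gripper_force: 0.0
at [425.3 353.4 110.2] yaw 17.85 q [-0.73  0.66 -0.03  1.9   0.03  0.59 -2.04] t 2.6
rows: 0.05 1.55 10.42 turn -0.0
[[344. -20.]
 [343. 171.]
 [343. 208.]
 [342. 243.]]
```

View pics/w1.png

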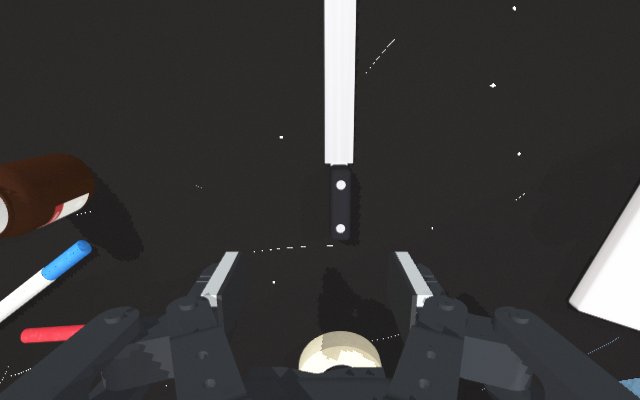

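The wrist view shows the handle spanning (341,165)–(341,240), centred between the fingers. The gauge is about 3 mm further ahead and 1 mm further left than I estimated. I'll open the path and go down.

```bash
python3 - <<'E'
from h import *
a=np.radians(17.9);o=np.array([433,340.7])+8*np.array([np.cos(a),np.sin(a)])
go(o,4,a)
E
```

```text
at [425.9 353.3 110.9] yaw 17.8 q [-0.72  0.66 -0.03  1.9   0.03  0.59 -2.04] t 2.65
rows: 1.09 1.41 10.69 turn -0.1
```

```bash
python3 -m inch '[[[1.1,1.4,3,0],[1.1,1.4,6,0],[1.1,1.4,8,0],[1.1,1.4,9,0],[1.1,1.4,9,0],[1.1,1.4,9,0]]]'
python3 - <<'E'
from h import *
a=np.radians(17.9);o=np.array([433,340.7])+8*np.array([np.cos(a),np.sin(a)])
go(o,4,a)
E
```

```text
clock: 3.15
eef_pos: [440.3, 344.1, 21.0]
tool_rot: [-3.141, -0.001, 0.311]
force: [-1.2, -0.0, 0.0]
width: 59.7
gripper_force: 0.0
at [440.3 344.1  21. ] yaw 17.84 q [-0.7   0.81 -0.03  1.92  0.05  0.41 -2.02] t 3.15
rows: -0.0 0.1 1.7 turn -0.1
```

```bash
python3 -m inch '[[[0,0.1,1.2,0],[0,0.1,1.7,0],[0,0.1,1.7,0]]]'
python3 -m inch '[[[0,0,0,0],[0,0,0,0],[0,0,0,0],[0,0,0,0],[0,0,0,0],[0,0,0,0],[0,0,0,0],[0,0,0,0]]]' 0.5
python3 -m inch '[[[0,0,0,0],[0,0,-0.3,0],[0,0,-1,0],[0,0,-3,0],[0,0,-5,0],[0,0,-6,0],[0,0,-6,0],[0,0,-6,0]]]'
```

```text
clock: 3.4
eef_pos: [439.5, 343.1, 2.6]
tool_rot: [3.141, 0.001, 0.312]
force: [-0.6, -0.5, -0.5]
width: 59.8
gripper_force: 0.0
clock: 4.07
eef_pos: [440.0, 343.6, 3.5]
tool_rot: [-3.141, -0.001, 0.312]
force: [-1.3, 0.1, 5.7]
width: 12.5
gripper_force: 59.0
clock: 4.73
eef_pos: [439.9, 343.5, 63.3]
tool_rot: [-3.141, -0.001, 0.312]
force: [-0.9, 0.2, -1.3]
width: 12.5
gripper_force: 58.5
```

```bash
python3 -c "
from h import *
go((397,94.4),63,np.radians(-1))"
python3 -m inch '[[[-5,0,0,7],[-5,0,0,14],[-5,0,0,18.9],[-5,0,0,18.9],[-5,0,0,18.9]]]'
python3 -c "
from h import *
go((397,94.4),63,np.radians(-1))"
```

```text
at [439.9 343.5  63.3] yaw 17.89 q [-0.69  0.74 -0.03  1.91  0.04  0.49 -2.01] t 4.7333
rows: -11.74 22.39 0.03 turn 18.9
clock: 5.15
eef_pos: [392.0, 327.8, 62.2]
tool_rot: [3.141, 0.0, -0.015]
force: [0.2, 0.0, -0.3]
width: 12.6
gripper_force: 58.5
at [392.  327.8  62.2] yaw -0.85 q [-0.79  0.7   0.05  2.04 -0.09  0.4  -2.25] t 5.15
rows: 0.84 23.33 -0.08 turn 0.2
```

```bash
python3 -m inch '[[[0.8,23.3,0,0.2],[0.8,23.3,0,0.2],[0.8,23.3,0,0.2],[0.8,23.3,0,0.2],[0.8,23.3,0,0.2],[0.8,23.3,0,0.2],[0.8,23.3,0,0.2],[0.8,23.3,0,0.2]]]'
python3 - <<'E'
from h import *
go((397,94.4),63,np.radians(-1))
p=camera_params("wrist");im=get_image("wrist");cv2.imwrite("pics/w2.png",im)
import pickle;pickle.dump(p,open("w2.pkl","wb"))
E
```

```text
clock: 5.82
eef_pos: [396.0, 90.2, 62.5]
tool_rot: [3.139, 0.002, -0.026]
force: [0.4, -0.4, -1.0]
width: 12.9
gripper_force: 58.8
at [396.   90.2  62.5] yaw -1.47 q [-0.17  0.64 -0.18  2.31  0.49  0.24 -2.38] t 5.8167
rows: 0.09 -0.42 -0.05 turn -0.5
```

View pics/w2.png

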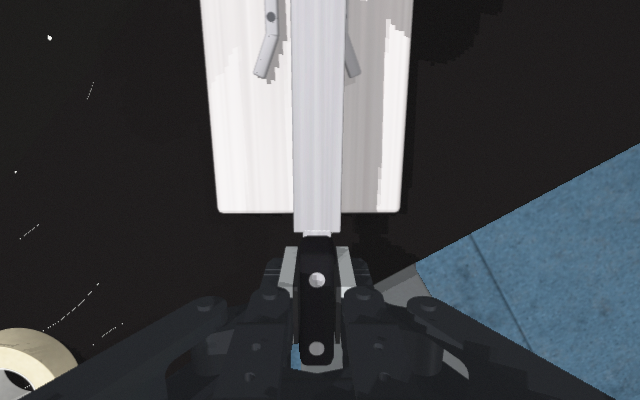

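The wrist view shows the blade, columns 293–341 at its root, held over the bed. The bed's front corners are (218,212) and (401,212), its side edges reach (201,0) and (414,0), and the flare tips are about (262,77) and (355,76). I'll now work out the lateral offset and yaw.

```bash
python3 - <<'E'
from h import *
import pickle;p=pickle.load(open("w2.pkl","rb"))
r=lambda u,v,z:ray("wrist",(u,v),z,p)[:2]
BL,BR,TL,TR=r(218,212,20),r(401,212,20),r(201,0,20),r(414,0,20)
print("bed",BL,BR,np.hypot(*(BL-BR)),TL,TR)
m0=(BL+BR)/2;m1=(TL+TR)/2;d=m1-m0;print("mid",m0,"yaw",np.degrees(np.arctan2(d[1],d[0])))
print("flare mid",(r(262,77,26)+r(355,76,26))/2, r(262,77,26),r(355,76,26))
zb=62.5-3.5+4
b0=(r(293,231,zb)+r(341,231,zb))/2;b1=(r(293,0,zb)+r(345,0,zb))/2;d=b1-b0
print("blade",b0,b1,np.hypot(*(r(293,231,zb)-r(341,231,zb))),np.degrees(np.arctan2(d[1],d[0])))
print(camera_params("wrist")["tvec"],cam("wrist",p)[1].T@-cam("wrist",p)[2])
go((410,93),63,np.radians(-1))
E
```

```text
bed [407.75014911 145.5194491 ] [404.97447065  45.66343114] 99.89458801330328 [511.2686037  142.70867652] [508.61402613  43.58905992]
mid [406.36230988  95.59144012] yaw -1.3508831056020314
flare mid [475.94642873  93.72783601] [476.3212296  115.85215855] [475.57162786  71.60351347]
blade [411.54120382  91.5262312 ] [499.70411812  88.45095061] 20.474767666756 -1.9977695694830797
[104.79206275 388.57541488 326.8844889 ] [466.047592    90.55568683 206.36861622]
at [396.5  92.8  62.6] yaw -1.37 q [-0.17  0.64 -0.18  2.31  0.48  0.23 -2.38] t 5.8667
rows: 1.35 -0.05 -0.04 turn -0.4
```

```bash
python3 -c "
from h import *
go((412,93.6),36,np.radians(-.9))"
python3 -m inch '[[[1.55,-0.08,0,-0.5],[1.55,-0.08,0,-0.5],[1.55,-0.08,1.3,-0.5],[1.55,-0.08,2.5,-0.5],[1.55,-0.08,2.5,-0.5],[1.55,-0.08,2.5,-0.5],[1.55,-0.08,2.5,-0.5]]]'
python3 - <<'E'
from h import *
go((412,93.6),24,np.radians(-.9))
p=camera_params("wrist");im=get_image("wrist");cv2.imwrite("pics/w3.png",im)
cv2.imwrite("pics/w3c.png",cv2.resize(im[0:260,180:440],None,fx=2.3,fy=2.3,interpolation=cv2.INTER_CUBIC))
import pickle;pickle.dump(p,open("w3.pkl","wb"))
E
```

```text
at [396.5  92.8  62.6] yaw -1.37 q [-0.17  0.64 -0.18  2.31  0.48  0.23 -2.38] t 5.8667
rows: 1.55 -0.12 2.66 turn -0.5
clock: 6.45
eef_pos: [411.4, 96.2, 38.1]
tool_rot: [-3.141, 0.0, -0.011]
force: [-0.8, 0.6, -0.6]
width: 12.6
gripper_force: 58.9
at [411.4  96.2  38.1] yaw -0.62 q [-0.13  0.7  -0.24  2.28  0.73  0.23 -2.61] t 6.45
rows: 0.06 0.26 1.41 turn 0.3
```

View pics/w3c.png

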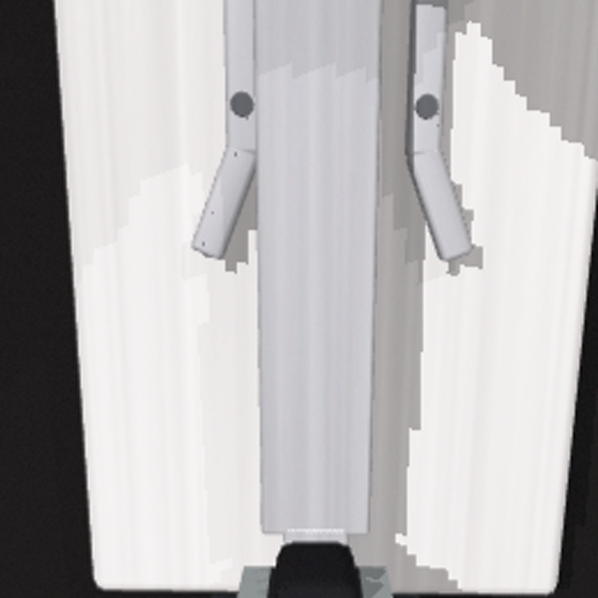

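The crop shows the rails' inner faces at u≈256 and 408 (v=150), with the blade at 258–379. The blade therefore sits about 2 mm too far left (+y), and its yaw agrees with the rails.

```bash
python3 - <<'E'
from h import *
import pickle;p=pickle.load(open("w3.pkl","rb"))
r=lambda u,v,z:ray("wrist",((u+.5)/2.3-.5+180,(v+.5)/2.3-.5),z,p)[:2]
mid=lambda a,b,v,z:(r(a,v,z)+r(b,v,z))/2
zb=38.1-3.5+4
for n,a,b in(("rail",mid(257,412,10,26),mid(256,408,150,26)),("bed",mid(68,594,200,20),mid(95,557,575,20)),("blade",mid(255,381,10,zb),mid(262,369,530,zb))):
    d=a-b;print(n,a.round(1),b.round(1),np.degrees(np.arctan2(d[1],d[0])).round(2), (b+d/d[0]*(480-b[0])).round(1))
go((418,93.6),24,np.radians(-.9))
E
```

```text
rail [516.7  93.5] [494.4  94. ] -1.46 [480.   94.4]
bed [486.1  94.2] [410.1  95.7] -1.19 [480.   94.3]
blade [513.9  96.3] [427.3  97.8] -0.95 [480.   96.9]
at [411.6  96.   38.3] yaw -0.66 q [-0.13  0.7  -0.24  2.28  0.73  0.23 -2.61] t 6.5
rows: 0.64 0.23 1.43 turn 0.2
```

```bash
python3 -m inch '[[[0.4,0.2,0,0.3],[0.7,0.2,0.3,0.3],[0.7,0.2,0.6,0.3],[0.7,0.2,0.6,0.3],[0.7,0.2,0.6,0.3]]]'
python3 -c "
from h import *
go((419,93.8),24,np.radians(-1))"
```

```text
clock: 6.92
eef_pos: [418.8, 93.2, 32.0]
tool_rot: [-3.142, -0.0, -0.018]
force: [0.1, 0.2, -1.1]
width: 12.9
gripper_force: 58.9
at [418.8  93.2  32. ] yaw -1.02 q [-0.11  0.72 -0.26  2.26  0.77  0.24 -2.65] t 6.9167
rows: 0.02 -0.06 0.8 turn -0.0
```

```bash
python3 -m inch '[[[0,-0.05,0.3,0],[0,-0.05,0.6,0],[0,-0.05,0.6,0],[0,-0.05,0.6,0]]]'
python3 -c "
from h import *
go((419,93.8),24,np.radians(-1))"
```

```text
clock: 7.25
eef_pos: [418.6, 93.7, 26.0]
tool_rot: [-3.142, 0.0, -0.018]
force: [0.1, -0.7, -0.6]
width: 12.5
gripper_force: 58.9
at [418.6  93.7  26. ] yaw -1.0 q [-0.1   0.74 -0.27  2.26  0.85  0.24 -2.72] t 7.25
rows: 0.04 -0.01 0.2 turn -0.0
```

```bash
python3 -m inch '[[[0,0,0.15,0],[0,0,0.15,0],[0,0,0.15,0]]]'; python3 -m inch '[[[0,0,0.1,0],[0,0,0.1,0],[0,0,0.1,0]]]'; python3 -m inch '[[[0,0,0.1,0],[0,0,0.1,0],[0,0,0.1,0]]]'
python3 -c "
from h import *
go((419,93.8),24,np.radians(-1))"
```

```text
clock: 7.5
eef_pos: [418.6, 93.7, 24.5]
tool_rot: [3.142, -0.0, -0.017]
force: [-0.3, 0.9, -1.3]
width: 13.2
gripper_force: 58.9
clock: 7.75
eef_pos: [418.6, 93.8, 23.5]
tool_rot: [-3.142, -0.0, -0.017]
force: [0.3, 0.1, -1.3]
width: 12.9
gripper_force: 58.9
clock: 8.0
eef_pos: [418.7, 93.8, 23.4]
tool_rot: [3.141, -0.001, -0.017]
force: [-1.0, -0.5, 13.3]
width: 12.5
gripper_force: 61.0
at [418.7  93.8  23.4] yaw -0.99 q [-0.1   0.74 -0.28  2.26  0.89  0.24 -2.77] t 8.0
rows: 0.03 -0.0 -0.06 turn 0.0
```

```bash
python3 -m inch '[[[0,0,-0.1,0],[0.8,0,-0.1,0],[1.5,0.01,-0.1,0],[2.2,0.01,-0.1,0],[2.6,0.02,-0.1,0],[2.6,0.02,-0.1,0],[2.6,0.02,-0.1,0]]]'; python3 -m inch '[[[0.1,0,0,0],[0.2,0,0,0],[0.3,0,0,0],[0.3,0,0,0],[0.3,0,0,0]]]'

```

```text
clock: 8.58
eef_pos: [445.0, 93.1, 23.5]
tool_rot: [-3.141, -0.0, -0.018]
force: [0.0, -0.6, 0.4]
width: 12.3
gripper_force: 59.2
clock: 9.0
eef_pos: [447.6, 93.1, 23.5]
tool_rot: [3.142, -0.0, -0.017]
force: [0.4, 0.8, 0.2]
width: 12.8
gripper_force: 59.1
```

```bash
for i in 1 2; do python3 -m inch '[[[0.1,0,0,0],[0.2,0,0,0],[0.2,0,0,0],[0.2,0,0,0]]]'|grep -E "pos|force"; done

```

```text
eef_pos: [449.8, 93.0, 23.5]
force: [-0.2, -0.1, -0.5]
gripper_force: 59.1
eef_pos: [451.7, 93.0, 23.5]
force: [0.5, -0.4, -0.2]
gripper_force: 59.1
```

```bash
for i in 1 2; do python3 -m inch '[[[0.1,0,0,0],[0.1,0,0,0],[0.1,0,0,0]]]'|grep -E "pos|force"; done

```

```text
eef_pos: [452.2, 92.9, 23.5]
force: [-1.8, -0.2, 1.0]
gripper_force: 59.3
eef_pos: [452.2, 92.9, 23.5]
force: [-5.9, -0.1, 4.7]
gripper_force: 59.6
```

The gauge met the stop at TCP x=452.2. Next I release it and move to the screw.

```bash
python3 -m inch '[[[-0.15,0,-0.05,0],[-0.15,0,-0.05,0],[-0.15,0,-0.05,0]]]' | grep -E "pos|force"; python3 -m inch '[[[0,0,0,0],[0,0,0,0],[0,0,0,0],[0,0,0,0],[0,0,0,0],[0,0,-2,0],[0,0,-6,0],[0,0,-10,0]]]' 4; python3 -m inch '[[[0,0,-10,-7],[0,0,-13,-14],[0,0,-14,-21],[0,0,-14,-28],[0,0,-14,-35],[0,0,-14,-42],[0,0,-14,-49],[0,0,-14,-56]]]' 6
python3 - <<'E'
from h import *
go((555.8,91.6),170,np.radians(166))
im=get_image("side");cv2.imwrite("pics/s2.png",cv2.resize(im[235:335,280:410],None,fx=5,fy=5,interpolation=cv2.INTER_CUBIC))
E
```

```text
eef_pos: [452.2, 92.9, 23.9]
force: [-1.4, 0.2, -0.1]
gripper_force: 58.9
clock: 11.08
eef_pos: [450.7, 92.9, 124.3]
tool_rot: [3.141, 0.004, -0.016]
force: [2.0, -0.0, -0.7]
width: 40.0
gripper_force: 0.0
clock: 11.75
eef_pos: [452.0, 92.6, 264.2]
tool_rot: [3.141, 0.0, 0.965]
force: [-1.0, -1.1, -0.3]
width: 59.7
gripper_force: 0.0
at [452.   92.6 264.2] yaw 55.32 q [ 0.5   0.51 -1.11  1.96  0.54  1.01 -1.47] t 11.75
rows: 5.82 8.59 9.42 turn -110.7
```

View pics/s2.png

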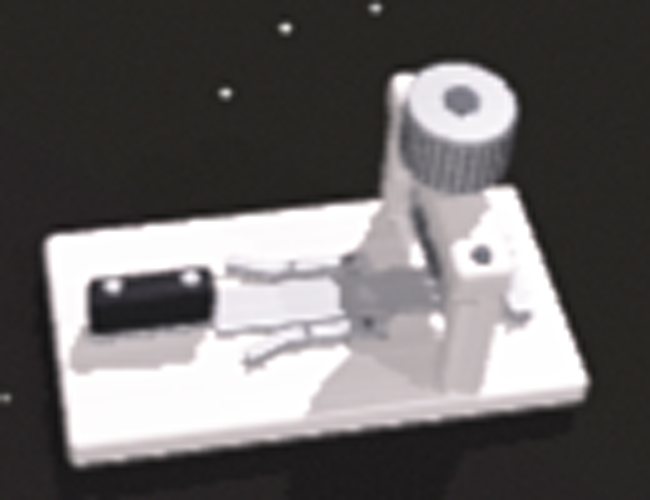

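The side view shows the gauge lying flat between the rails, with its blade under the knife and the handle at the front. The screw top's centre is at about (372,255) in the full image.

```bash
python3 -m inch '[[[1,1.5,1,-7],[2,3,2,-14],[3,4.5,3,-21],[4,6,4,-28],[5,7.5,5,-35],[5.8,8.6,6,-42],[5.8,8.6,6,-49],[5.8,8.6,6,-56]]]'
python3 -c "
from h import *
go((555.7,91.2),180,np.radians(166))"
```

```text
clock: 12.47
eef_pos: [555.9, 90.9, 202.6]
tool_rot: [-3.14, -0.001, 1.94]
force: [-1.0, 0.1, -0.2]
width: 59.8
gripper_force: 0.0
at [555.9  90.9 202.6] yaw 111.14 q [ 0.46  0.81 -1.18  1.77  0.83  1.15 -0.62] t 12.4667
rows: 0.03 -0.01 2.26 turn -54.9
```

```bash
python3 -m inch '[[[0,0,0,-7],[0,0,0,-14],[0,0,0,-21],[0,0,0,-28],[0,0,0,-35],[0,0,0,-42],[0,0,0,-49],[0,0,0,-56]]]' >/dev/null
python3 -m inch '[[[0,0,1,-7],[0,0,2,-14],[0,0,3,-21],[0,0,3,-28],[0,0,3,-35],[0,0,3,-42],[0,0,3,-42]]]'
python3 -c "
from h import *
go((555.7,91.2),102,np.radians(206))"
```

```text
clock: 13.72
eef_pos: [555.6, 91.0, 173.6]
tool_rot: [-3.141, -0.001, -2.635]
force: [0.8, 0.7, 1.1]
width: 59.7
gripper_force: 0.0
at [555.6  91.  173.6] yaw -150.96 q [ 0.47  0.89 -1.23  1.8   0.92  1.16  1.01] t 13.7167
rows: -0.02 0.02 7.16 turn 3.0
```

```bash
python3 -m inch '[[[0,0,2,0],[0,0,4,0],[0,0,5.5,0],[0,0,6.5,0],[0,0,7,0],[0,0,7,0]]]'
python3 -m inch '[[[0,0,0,0],[0,0,0,0],[0,0,0,0],[0,0,0,0],[0,0,0,0],[0,0,0,0],[0,0,0,0]]]' 2
python3 -c "
from h import *
go((555.7,91.2),102,np.radians(206));print(sensors.read_state()['torque'])"
```

```text
clock: 14.22
eef_pos: [555.3, 91.0, 103.0]
tool_rot: [3.141, -0.002, -2.637]
force: [0.4, -0.4, -0.3]
width: 60.3
gripper_force: 0.0
clock: 14.8
eef_pos: [556.6, 90.9, 105.2]
tool_rot: [-3.14, 0.002, -2.636]
force: [0.3, -2.2, 6.1]
width: 38.1
gripper_force: 60.2
at [556.6  90.9 105.2] yaw -151.05 q [ 0.43  0.97 -1.15  1.86  1.04  1.07  0.93] t 14.8
rows: 0.06 0.07 0.32 turn 3.0
[-0.4964384   0.01334624  0.01214205]
```

```bash
cat > t.py <<'E'
from h import *
s=sensors.read_state();print("t",s["clock"],"tz",s["torque"].round(3),"yaw",np.degrees(s["tool_rot"][2]).round(2),"q3,7",s["qpos"][[2,6]].round(2),s["eef_pos"].round(1),s["force"].round(1))
E
for a in 1; do python3 -m inch '[[[0,0,0,6],[0,0,0,12],[0,0,0,18],[0,0,0,24]]]'>/dev/null; python3 t.py; done; python3 -m inch '[[[0,0,0,6],[0,0,0,12],[0,0,0,18],[0,0,0,24]]]'>/dev/null; python3 t.py
```

```text
t 15.1333 tz [-0.702  0.054  0.142] yaw -175.32 q3,7 [-1.07  0.54] [556.7  90.6 105.2] [ 0.1 -2.4  5.7]
t 15.4667 tz [-0.744  0.141  0.141] yaw 160.68 q3,7 [-0.99  0.17] [556.6  90.4 105.2] [-0.1 -2.9  6.8]
```

```bash
python3 -m inch '[[[0,0,0,6],[0,0,0,12]]]'>/dev/null; python3 t.py; python3 -m inch '[[[0,0,0,6],[0,0,0,12]]]'>/dev/null; python3 t.py;python3 -m inch '[[[0,0,0,6],[0,0,0,12]]]'>/dev/null; python3 t.py;python3 -m inch '[[[0,0,0,6],[0,0,0,12]]]'>/dev/null; python3 t.py
```

```text
t 15.6333 tz [-0.831  0.129  0.128] yaw 148.67 q3,7 [-0.94 -0.01] [556.6  90.2 105.2] [-0.9 -3.5  7.5]
t 15.8 tz [-0.881  0.193  0.144] yaw 136.67 q3,7 [-0.89 -0.19] [556.5  90.1 105.2] [ 0.  -2.9  6.4]
t 15.9667 tz [-0.888  0.278  0.171] yaw 124.67 q3,7 [-0.84 -0.36] [556.4  90.  105.2] [-1.  -3.9  7.5]
t 16.1333 tz [-0.861  0.424  0.123] yaw 112.67 q3,7 [-0.79 -0.54] [556.2  89.9 105.2] [-0.7 -3.6  7.4]
```

```bash
cat > u.py <<'E'
from h import *
s=sensors.read_state();tz=s["torque"][2];a=(209-np.degrees(s["tool_rot"][2]))%360
open("tz.txt","a").write(f"{a:.2f} {tz:.4f}\n")
E
cat > v.py <<'E'
import numpy as np
d=np.loadtxt("tz.txt");
for k in range(0,len(d),5):print(d[k:k+5].mean(0).round(4),len(d[k:k+5]))
E
m(){ python3 u.py; }
python3 -m inch '[[[0,0,0,3]]]'>/dev/null;m;python3 -m inch '[[[0,0,0,3]]]'>/dev/null;m;python3 -m inch '[[[0,0,0,3]]]'>/dev/null;m;python3 -m inch '[[[0,0,0,3]]]'>/dev/null;m;python3 -m inch '[[[0,0,0,3]]]'>/dev/null;m
python3 -m inch '[[[0,0,0,3]]]'>/dev/null;m;python3 -m inch '[[[0,0,0,3]]]'>/dev/null;m;python3 -m inch '[[[0,0,0,3]]]'>/dev/null;m;python3 -m inch '[[[0,0,0,3]]]'>/dev/null;m;python3 -m inch '[[[0,0,0,3]]]'>/dev/null;m
python3 v.py; python3 t.py
```

```text
[105.2      0.1773] 5
[120.17     0.2082] 5
t 16.9667 tz [-0.819  0.545  0.251] yaw 82.83 q3,7 [-0.66 -0.96] [555.9  89.9 105.2] [-2.1 -3.2  9. ]
```

```bash
cat tz.txt; python3 -m inch '[[[0,0,0,0],[0,0,0,0],[0,0,0,0],[0,0,0,0],[0,0,-2,0],[0,0,-5,0],[0,0,-7,0],[0,0,-7,0]]]' 6 >/dev/null
python3 -c "
from h import *
go((452.2,92.9),110,np.radians(-1))"
```

```text
99.30 0.1862
102.19 0.2314
105.17 0.1675
108.17 0.1358
111.17 0.1656
114.17 0.2809
117.17 0.2030
120.17 0.1597
123.17 0.1466
126.17 0.2507
at [558.2  92.8 177.8] yaw 83.04 q [ 0.25  0.67 -0.74  1.81  0.57  0.89 -0.88] t 17.6333
rows: -1.28 -10.52 6.78 turn 84.0
```

```bash
python3 -m inch '[[[0,-2,0,7],[-0.5,-4,0,14],[-1,-7,0,21],[-1.3,-10.5,0,28],[-1.3,-10.5,0,35],[-1.3,-10.5,0,42],[-1.3,-10.5,0,49],[-1.3,-10.5,2,56]]]' 4 >/dev/null
python3 -m inch '[[[0,0,3,7],[0,0,4,14],[0,0,5,21],[0,0,5,28],[0,0,5,28]]]' >/dev/null
python3 -c "
from h import *
go((452.2,92.9),24,np.radians(-1))"
```

```text
at [449.1  91.2 102.9] yaw -1.11 q [-0.09  0.59 -0.25  2.15  0.33  0.44 -2.19] t 18.7167
rows: 0.3 -0.17 7.89 turn -0.1
```

```bash
python3 -m inch '[[[0.3,-0.17,2,0],[0.3,-0.17,4,0],[0.3,-0.17,6,0],[0.3,-0.17,7.3,0],[0.3,-0.17,7.7,0],[0.3,-0.17,7.7,0],[0.3,-0.17,7.7,0]]]' |grep -E "pos|force"
python3 -m inch '[[[0,0,0,0],[0,0,0,0],[0,0,0,0],[0,0,0,0],[0,0,0,0],[0,0,0,0]]]' 0.5
python3 t.py
```

```text
eef_pos: [453.2, 92.9, 27.2]
force: [-0.5, -0.0, 0.4]
gripper_force: 0.0
clock: 19.8
eef_pos: [453.7, 92.8, 28.0]
tool_rot: [-3.141, -0.002, -0.017]
force: [-1.3, -0.6, 6.8]
width: 12.3
gripper_force: 59.0
t 19.8 tz [ 0.034  0.12  -0.003] yaw -1.0 q3,7 [-0.15 -2.27] [453.7  92.8  28. ] [-1.3 -0.6  6.8]
```

```bash
python3 -m inch '[[[0,0,-0.05,0],[0,0,-0.05,0],[0,0,-0.05,0]]]' |grep -E "pos|^force"
cat > p.py <<'E'
from h import *
s=sensors.read_state();open("f.txt","a").write("%.3f %s %s\n"%(s["clock"],s["eef_pos"].round(2),s["force"].round(2)))
E
rm -f f.txt
for i in 1;do python3 -m inch '[[[-0.05,0,0,0]]]' >/dev/null;python3 p.py;python3 -m inch '[[[-0.05,0,0,0]]]' >/dev/null;python3 p.py;python3 -m inch '[[[-0.05,0,0,0]]]' >/dev/null;python3 p.py;python3 -m inch '[[[-0.05,0,0,0]]]' >/dev/null;python3 p.py;python3 -m inch '[[[-0.05,0,0,0]]]' >/dev/null;python3 p.py;python3 -m inch '[[[-0.05,0,0,0]]]' >/dev/null;python3 p.py;done; cat f.txt
```

```text
eef_pos: [453.6, 92.8, 28.0]
force: [0.5, -0.4, 5.5]
20.133 [453.65  92.83  28.03] [ 3.06 -0.97  5.15]
20.217 [453.67  92.81  28.01] [ 4.46 -1.53  6.13]
20.300 [453.62  92.83  28.03] [ 5.82 -1.67  5.57]
20.383 [453.65  92.83  28.03] [ 6.52 -1.21  3.95]
20.467 [453.62  92.82  28.01] [ 6.9  -2.58  2.93]
20.550 [453.61  92.88  28.02] [ 8.51 -2.73  2.66]
```

```bash
rm f.txt
for i in 1;do python3 -m inch '[[[-0.05,0,0,0]]]' >/dev/null;python3 p.py;python3 -m inch '[[[-0.05,0,0,0]]]' >/dev/null;python3 p.py;python3 -m inch '[[[-0.05,0,0,0]]]' >/dev/null;python3 p.py;python3 -m inch '[[[-0.05,0,0,0]]]' >/dev/null;python3 p.py;python3 -m inch '[[[-0.05,0,0,0]]]' >/dev/null;python3 p.py;python3 -m inch '[[[-0.05,0,0,0]]]' >/dev/null;python3 p.py;done; cat f.txt
```

```text
20.633 [453.57  92.94  28.03] [ 9.48 -2.03  1.16]
20.717 [453.53  92.94  28.03] [10.69 -3.16  0.13]
20.800 [453.44  93.04  28.02] [10.85 -2.54  0.61]
20.883 [453.32  93.15  28.04] [10.22 -1.94 -0.92]
20.967 [453.12  93.23  28.05] [12.83 -1.61 -2.16]
21.050 [452.87  93.35  28.05] [11.89 -2.03 -2.35]
```

```bash
rm f.txt
for i in 1;do python3 -m inch '[[[-0.05,0,0,0]]]' >/dev/null;python3 p.py;python3 -m inch '[[[-0.05,0,0,0]]]' >/dev/null;python3 p.py;python3 -m inch '[[[0,0,0,0]]]' >/dev/null;python3 p.py;python3 -m inch '[[[0,0,0,0]]]' >/dev/null;python3 p.py;python3 -m inch '[[[0,0,0,0],[0,0,0,0],[0,0,0,0]]]' >/dev/null;python3 p.py;done; cat f.txt
```

```text
21.133 [452.52  93.4   28.04] [11.8  -2.43 -1.79]
21.217 [452.1   93.49  28.05] [12.88 -0.84 -1.45]
21.300 [451.83  93.48  28.04] [12.4  -0.85 -1.91]
21.383 [451.83  93.5   28.03] [12.45 -1.   -2.  ]
21.633 [451.88  93.48  28.06] [11.09 -1.85 -2.35]
```

```bash
python3 -m inch '[[[0.15,0,0,0],[0.3,0,0,0],[0.35,0,0,0],[0.35,0,0,0]]]' |grep -E "pos|^force"
python3 -m inch '[[[0,0,0,0],[0,0,0,0],[0,0,0,0],[0,0,0,0],[0,0,-2,0],[0,0,-6,0],[0,0,-10,0],[0,0,-14,0]]]' 6 >/dev/null
python3 -c "
from h import *
go((555.9,91),175,np.radians(-1))"
```

```text
eef_pos: [451.8, 93.5, 28.0]
force: [4.3, -0.4, 5.3]
at [448.   92.6 168.5] yaw -0.95 q [ 0.03  0.48 -0.41  2.09  0.32  0.63 -2.19] t 22.6333
rows: 10.79 -0.02 -0.65 turn 0.0
```

```bash
python3 -m inch '[[[3,0,-0.8,0],[7,0,-0.8,0],[10.8,0,-0.8,0],[10.8,0,-0.8,0],[10.8,0,-0.8,0],[10.8,0,-0.8,0]]]' |grep -E "pos|^force"
python3 -c "
from h import *
go((555.9,91),103.5,np.radians(-1))"
```

```text
eef_pos: [555.9, 90.8, 174.6]
force: [0.1, -1.0, -0.1]
at [555.9  90.8 174.6] yaw -0.98 q [ 0.05  0.6  -0.4   1.81  0.32  0.79 -2.1 ] t 23.1333
rows: 0.0 -0.02 7.11 turn 0.0
```

```bash
python3 -m inch '[[[0,0,2,0],[0,0,4,0],[0,0,6,0],[0,0,6.8,0],[0,0,7,0],[0,0,7,0]]]' |grep -E "pos|^force"
python3 -m inch '[[[0,0,0,0],[0,0,0,0],[0,0,0,0],[0,0,0,0],[0,0,0,0],[0,0,0,0]]]' 2 >/dev/null; python3 t.py
python3 -m inch '[[[0,0,0,-7],[0,0,0,-14],[0,0,0,-21],[0,0,0,-28],[0,0,0,-35],[0,0,0,-42],[0,0,0,-42]]]' >/dev/null; python3 t.py
python3 -m inch '[[[0,0,0,0],[0,0,0,0],[0,0,0,0],[0,0,0,0],[0,0,-2,0],[0,0,-5,0],[0,0,-7,0],[0,0,-7,0]]]' 6 >/dev/null
python3 -c "
from h import *
go((452,93.2),175,np.radians(-1))"
```

```text
eef_pos: [556.5, 91.1, 105.3]
force: [0.6, -0.5, -0.3]
t 24.1333 tz [-0.355  0.346  0.028] yaw -1.01 q3,7 [-0.35 -2.15] [558.   90.5 107. ] [-2.3 -1.4  4.7]
t 24.7167 tz [0.259 0.625 0.158] yaw 41.32 q3,7 [-0.56 -1.6 ] [557.5  91.9 107. ] [-2.2  1.1  7. ]
at [560.1  92.  179.5] yaw 40.98 q [ 0.19  0.64 -0.63  1.8   0.49  0.85 -1.53] t 25.3833
rows: -8.09 -7.18 0.45 turn 42.0
```

```bash
python3 -m inch '[[[-2,-2,0,7],[-4,-4,0,14],[-6,-6,0,21],[-8.1,-7.2,0,28],[-8.1,-7.2,2,35],[-8.1,-7.2,5,42],[-8.1,-7.2,7.5,42],[-8.1,-7.2,7.5,42]]]' 4 >/dev/null
python3 -c "
from h import *
go((451.9,93.2),24.5,np.radians(-1))"
```

```text
at [446.3  91.2  97.2] yaw -0.97 q [-0.04  0.61 -0.33  2.15  0.44  0.45 -2.29] t 26.05
rows: 0.56 -0.21 7.27 turn 0.0
```

```bash
python3 -m inch '[[[0.5,-0.15,2,0],[0.5,-0.15,4,0],[0.5,-0.15,6,0],[0.5,-0.15,6.5,0],[0.5,-0.15,6.5,0],[0.5,-0.15,6.5,0]]]' |grep -E "pos|^force"
python3 -c "
from h import *
go((451.9,93.2),24.5,np.radians(-1))"
```

```text
eef_pos: [454.5, 93.7, 36.2]
force: [0.0, 0.3, -0.1]
at [454.5  93.7  36.2] yaw -0.98 q [-0.11  0.73 -0.22  2.17  0.52  0.3  -2.37] t 26.55
rows: -0.26 0.05 1.17 turn 0.0
```

```bash
python3 -m inch '[[[-0.25,0.05,0.6,0],[-0.25,0.05,1,0],[-0.25,0.05,1,0]]]' |grep -E "pos|^force"
python3 -m inch '[[[0,0,0,0],[0,0,0,0],[0,0,0,0],[0,0,0,0],[0,0,0,0],[0,0,-0.05,0]]]' 0.5 |grep -E "pos|^force"
rm f.txt;python3 -m inch '[[[-0.05,0,0,0],[-0.1,0,0,0]]]' >/dev/null;python3 p.py;python3 -m inch '[[[-0.05,0,0,0],[-0.1,0,0,0]]]' >/dev/null;python3 p.py;python3 -m inch '[[[-0.05,0,0,0],[-0.1,0,0,0]]]' >/dev/null;python3 p.py;python3 -m inch '[[[-0.05,0,0,0]]]' >/dev/null;python3 p.py;cat f.txt
```

```text
eef_pos: [451.5, 92.9, 25.5]
force: [-0.2, 0.9, -0.8]
eef_pos: [451.8, 93.0, 26.1]
force: [0.7, -0.2, -1.6]
27.467 [451.54  93.14  25.96] [ 1.18 -0.25 -1.83]
27.633 [450.23  93.19  25.96] [ 2.96 -0.93 -1.93]
27.800 [448.88  93.23  25.97] [ 2.72  0.6  -2.33]
27.883 [448.27  93.25  25.98] [ 1.91 -0.6  -2.32]
```

```bash
rm f.txt;python3 -m inch '[[[0.05,0,0,0],[0.1,0,0,0]]]' >/dev/null;python3 p.py;python3 -m inch '[[[0.05,0,0,0],[0.1,0,0,0]]]' >/dev/null;python3 p.py;python3 -m inch '[[[0.05,0,0,0],[0.1,0,0,0]]]' >/dev/null;python3 p.py;python3 -m inch '[[[0.05,0,0,0],[0.1,0,0,0]]]' >/dev/null;python3 p.py;python3 -m inch '[[[0.05,0,0,0],[0.1,0,0,0]]]' >/dev/null;python3 p.py;cat f.txt
```

```text
28.050 [448.19  93.1   25.94] [ 0.26  1.   -0.26]
28.217 [448.38  92.96  25.93] [-3.84  0.83  3.66]
28.383 [449.86  92.76  25.93] [-3.28  0.56  3.72]
28.550 [451.57  92.71  25.92] [-3.35  0.19  3.58]
28.717 [452.95  92.73  25.95] [-2.78  0.09  2.9 ]
```

```bash
python3 -m inch '[[[-0.05,0,0,0],[-0.05,0,0,0],[-0.05,0,0,0],[-0.05,0,0,0],[-0.05,0,-2,0],[-0.05,0,-6,0],[-0.05,0,-10,0],[-0.05,0,-14,0]]]' 6 >/dev/null
python3 -m inch '[[[3,0,-1,0],[7,0,-1,0],[10.5,0,-1,0],[10.5,0,-1,0],[10.5,0,-1,0],[10.5,0,-1,0]]]' |grep -E "pos|^force"
python3 -c "
from h import *
go((555.9,91),103.5,np.radians(-1))"
```

```text
eef_pos: [556.6, 91.1, 175.4]
force: [-0.0, 0.0, 0.7]
at [556.6  91.1 175.4] yaw -1.0 q [ 0.09  0.61 -0.47  1.81  0.37  0.81 -2.15] t 29.8833
rows: -0.07 0.02 7.19 turn 0.0
```

```bash
python3 -m inch '[[[-0.1,0,2,0],[-0.1,0,4,0],[-0.1,0,6,0],[-0.1,0,6.8,0],[-0.1,0,7,0],[-0.1,0,7,0]]]' |grep -E "pos|^force"
python3 -m inch '[[[0,0,0,0],[0,0,0,0],[0,0,0,0],[0,0,0,0],[0,0,0,0],[0,0,0,0]]]' 2 >/dev/null; python3 t.py
python3 -m inch '[[[0,0,0,5],[0,0,0,10],[0,0,0,15],[0,0,0,15],[0,0,0,15]]]' >/dev/null; python3 t.py
python3 -m inch '[[[0,0,0,0],[0,0,0,0],[0,0,0,0],[0,0,0,0],[0,0,-2,0],[0,0,-5,0],[0,0,-7,0],[0,0,-7,0]]]' 6 >/dev/null
python3 -c "
from h import *
go((452.9,92.9),175,np.radians(-1))"
```

```text
eef_pos: [555.8, 91.4, 105.9]
force: [0.6, -0.7, 1.0]
t 30.8833 tz [-0.462  0.304  0.102] yaw -1.02 q3,7 [-0.41 -2.21] [557.2  90.5 107.6] [-1.2 -2.4  6.1]
t 31.3 tz [-0.663  0.422 -0.097] yaw -16.01 q3,7 [-0.34 -2.41] [557.1  90.2 107.6] [-2.2 -2.6  7.3]
at [559.4  92.4 180. ] yaw -15.98 q [ 0.04  0.59 -0.39  1.81  0.31  0.79 -2.36] t 31.9667
rows: -10.25 2.88 0.5 turn -15.0
```

```bash
python3 -m inch '[[[-3,1,0,-7],[-6,2,0,-14],[-9,2.5,0,-15],[-10.2,2.9,0,-15],[-10.2,2.9,2,-15],[-10.2,2.9,5,-15],[-10.2,2.9,7,-15],[-10.2,2.9,7,-15]]]' 4 >/dev/null
python3 -m inch '[[[0,0,2,0],[0,0,4,0],[0,0,6,0],[0,0,6,0],[0,0,6,0]]]' |grep -E "pos|^force"
python3 -c "
from h import *
go((452.9,92.9),25,np.radians(-1))"
```

```text
eef_pos: [450.3, 91.6, 46.1]
force: [0.2, 0.0, 0.4]
at [450.3  91.6  46.1] yaw -0.97 q [-0.08  0.71 -0.26  2.17  0.56  0.32 -2.4 ] t 33.05
rows: 0.26 -0.13 2.11 turn 0.0
```

```bash
python3 -m inch '[[[0.2,-0.1,1,0],[0.2,-0.1,1.8,0],[0.2,-0.1,2,0],[0.2,-0.1,2,0]]]' |grep -E "pos|^force"
python3 -m inch '[[[0,0,0,0],[0,0,0,0],[0,0,0,0],[0,0,0,0],[0,0,0,0],[0,0,-0.05,0]]]' 0.5 |grep -E "pos|^force"
rm f.txt;python3 -m inch '[[[-0.05,0,0,0],[-0.1,0,0,0]]]' >/dev/null;python3 p.py;python3 -m inch '[[[-0.05,0,0,0],[-0.1,0,0,0]]]' >/dev/null;python3 p.py;python3 -m inch '[[[-0.05,0,0,0]]]' >/dev/null;python3 p.py;python3 -m inch '[[[-0.05,0,0,0]]]' >/dev/null;python3 p.py;python3 -m inch '[[[-0.05,0,0,0]]]' >/dev/null;python3 p.py;cat f.txt
```

```text
eef_pos: [452.5, 92.3, 25.7]
force: [-0.5, 0.0, -0.1]
eef_pos: [452.8, 92.5, 26.6]
force: [0.9, 0.2, -3.2]
34.050 [452.75  92.57  26.49] [ 4.63 -0.19 -3.07]
34.217 [452.32  92.68  26.55] [ 6.22 -0.23 -4.58]
34.300 [451.87  92.7   26.56] [ 5.29 -0.35 -3.71]
34.383 [451.36  92.72  26.54] [ 5.27  0.28 -4.1 ]
34.467 [450.88  92.76  26.56] [ 6.07 -0.26 -4.37]
```

```bash
rm f.txt;python3 -m inch '[[[0,0,0.05,0]]]' >/dev/null;python3 -m inch '[[[-0.05,0,0,0]]]' >/dev/null;python3 p.py;python3 -m inch '[[[-0.05,0,0,0]]]' >/dev/null;python3 p.py;python3 -m inch '[[[-0.05,0,0,0]]]' >/dev/null;python3 p.py;python3 -m inch '[[[-0.05,0,0,0]]]' >/dev/null;python3 p.py;cat f.txt
```

```text
34.633 [450.76  92.81  26.46] [ 6.59 -1.35 -0.19]
34.717 [450.55  92.83  26.46] [ 6.45 -1.92 -0.68]
34.800 [450.2   92.9   26.47] [ 7.4  -1.32 -0.42]
34.883 [449.73  92.94  26.46] [ 6.86 -1.3  -0.86]
```

The drag is about 6 N (5.3–7.4) with the gauge about 4 mm back from the stop. I'll release it, retract and check.

```bash
python3 -m inch '[[[0.1,0,0,0],[0.15,0,0,0],[0.15,0,0,0]]]' |grep -E "pos|^force"
python3 -m inch '[[[0,0,0,0],[0,0,0,0],[0,0,0,0],[0,0,0,0],[0,0,-2,0],[0,0,-6,0],[0,0,-10,0],[0,0,-14,0]]]' 5 |grep -E "pos|^force"
python3 -m inch '[[[0,0,-8,0],[0,0,-8,0],[0,0,-8,0],[0,0,-8,0],[0,0,-8,0],[0,0,-8,0]]]' |grep -E "clock|pos|^force"
python3 - <<'E'
from h import *
im=get_image("side");cv2.imwrite("pics/s3.png",im[80:360,150:500])
E
```

```text
eef_pos: [449.6, 92.9, 26.5]
force: [3.9, 0.1, 5.8]
eef_pos: [447.0, 92.3, 167.0]
force: [1.3, -1.4, -0.3]
clock: 36.3
eef_pos: [447.3, 91.9, 244.6]
force: [-1.1, -1.3, 0.1]
```

View pics/s3.png

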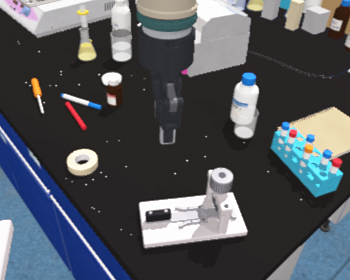

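The gauge lies in the coater with its handle at (158,214) in the crop. The vial, tape and beaker are where they were, and the arm is clear.

```bash
python3 -c "
from cell import order
print(order.finish_job())"
```

```text
the job is handed in; nothing more can be done
None
```

The job is handed in at about 36 s: the gauge lies nipped under the knife about 4 mm back from the stop and draws at about 6 N (readings 5.3–7.4 N), but my first setting was too tight at about 12 N, so I backed the screw off 42° and re-tightened it 15°; the vial, tape and beaker were not disturbed.

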